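# Set the core pin and close the wax mould

### The job

Get the wax mould ready for a shot: take the core pin, the longest of the three pins in the wooden rack, and stand it fully home and upright in the bore in the middle of the lower mould half, and let go of it. Then lift the upper mould half off its cork rest, bring it over the pin and onto the two dowels, the right way round, and close it flush on the lower half. Finish while still holding it: keep the upper half in the grip and pressed down on the lower half with about 20 N, and leave the other pins in the rack and the other things on the bench where they are.

Things in the scene. Friction and masses are not known exactly. Their poses are not given: they have to be found in the camera images.
- mould_base: the lower mould half, a bare aluminium block 100 x 64 mm and 32 mm high, clamped by two low toe clamps (one at either end, up to 31 mm above the bench) on a dark steel base plate 190 x 94 x 12 mm that is fixed to the bench. Origin: centre of the base plate's underside, on the bench. x along the length (100 mm), y across, z up
- lower_face (a point): centre of the lower half's flat top (parting) face, 44 mm above the bench; same axes. Two steel dowels of 8 mm diameter stand 14.5 mm up from this face, their last 5 mm tapered: one at x = -36, y = 0 mm, the other at x = +36, y = +18 mm from here. In the middle is a round recess, 30 mm wide and 6 mm deep, with the bore in its floor
- bore_mouth (a point): centre of the bore's mouth, on the floor of the round recess, 6 mm below the parting face; the blind bore is 13.6 mm wide and 20 mm deep, axis z
- core_pin_mid (a point): centre (half-way up, on the axis) of the core pin: a plain steel pin 12 mm in diameter and 66 mm long, tapered to 8 mm over the last 5 mm at its foot, standing in one of the rack's three holes, 42 mm of it above the rack. z along the pin, upward. Fully home in the bore this centre is 13 mm above bore_mouth
- pin_rack: fixed hardwood block 48 (x) x 165 (y) x 32 mm high with three upright holes in a row along its y axis, at y = -55, 0 and +55 mm, 24 mm deep; which pin stands in which hole changes. Origin: centre of its underside, on the bench
- short_pin: another steel pin 12 mm in diameter, 40 mm long, 16 mm of it above the rack; not wanted. Origin: centre of its foot, z up
- headed_pin: another steel pin 12 mm in diameter with a round head 21 mm wide, 43 mm long in all; not wanted. Origin: centre of its foot, z up
- cork_rest: fixed cork mat 150 x 112 x 5 mm on the bench, on which the upper half lies at the start. Origin: centre of its underside, on the bench
- upper_half: the upper mould half, a loose aluminium part of about 0.36 kg, lying with its flat parting face down on the cork. Plate 100 (x) x 64 (y) x 20 mm, on its middle a boss 44 (x) x 34 (y) mm that rises 32 mm above the plate, to grip across y. Origin: centre of the parting (lower) face, z up. Closed the right way round, its axes and the lower half's agree and this origin lies on lower_face
- upper_mid (a point): centre of the upper half, half-way up: 26 mm above its parting face, 6 mm above the plate's top, 26 mm below the boss's top; same axes. Two dowel holes 9.2 mm wide go through the plate at x = -36, y = 0 and x = +36, y = +18 mm; in the middle of the parting face a blind hole 23 mm wide and 44 mm deep runs up into the boss to take the core pin
- casting_a: bystander: reddish-brown flanged wax casting, 30 mm wide, 50 mm high, standing beside the mould. Origin: centre of its underside
- casting_b: bystander: a second flanged wax casting like casting_a
- spray_can: bystander: grey can 54 mm wide, 165 mm high. Origin: centre of its underside
- brush: bystander: wooden-handled brush lying beyond the mould. Origin: on its underside
- scraper: bystander: flat scraper with a dark wooden handle, 170 mm long, lying at the far side of the bench. Origin: on its underside
- jar: bystander: glass jar 68 mm wide, 85 mm high. Origin: centre of its underside
Mind the look-alikes: they are no part of the job. Of the things shaped like the mould_base, the aluminium one is meant.

How it is judged:
By the outcome, as a careful person would: the job done as asked, in the order asked, and still so for the second after the job is handed in, while the arm keeps its last pose, push and grip.
It also fails if it takes over 58 s, if anything falls off the work surface, if the arm or the gripper's body presses on something with over 40 N, if the wrist force passes 120 N, or if a joint passes its speed limit or range.

### The arm

A 6-joint arm with a two-finger parallel gripper is mounted at the origin on the work surface. World frame = base frame: x ahead of the robot, y to its left, z up, the work surface at z = 0. Lengths are in mm, angles in rad, forces in N, time in s.
With the tool pointing down it reaches from about 425 to 1125 mm from the base axis. Payload 14.9 kg.
Tool frame: the origin (TCP) lies between the finger pads; the fingertips stand 25 mm ahead of it and the grasp point (between the pads) lies 6 mm ahead of it; z points along the fingers, y is the line along which they close (so a half turn about z gives the same grasp; the last joint's range is limited). The gripper opens to 91 mm and grips with 3 to 60 N. Pads are 32 mm wide; open, the fingers measure 118 mm over their backs; the gripper's body (76 mm by 178 mm) begins 60 mm behind the grasp point.
Start: joints at [-1.24, 0.379, 1.734, -0, 1.028, -0.033], TCP at [249.076, -654.201, 238.932] pointing down, gripper open.
Joint ranges: [-2.77, 2.77], [-0.74, 2.19], [0, 2.66], [-1.06, 4.2], [0.31, 2.87], [-3.08, 3.08]. Speed limits (rad/s): [1.89, 1.89, 2.39, 3.14, 3.14, 3.14].

### API

Orientations are given as a unit quaternion [x, y, z, w].
In Python, from bench import sensors, imaging, bot gives the robot as it stands. The module is installed in compiled form; this text tells all that it offers.
- The arm moves only by the tool drive_tool, never from a script. Its argument "commands" is a list of rows, each an object with "linear": the shift along the tool's x, y, z in m, a list of three; "twist": the turn, a rotation vector about the tool's x, y, z in rad, a list of three; "jaw": the closure in counts, from 0 (fully open) to 255 (shut). In form: [{"linear": [x, y, z], "twist": [rx, ry, rz], "jaw": jaw}, ...]. A call has 1 to 10 rows; each row is the pose to reach, as a shift and turn from the pose commanded when the call began, along the tool's axes at that moment; what a row does not reach only later rows make up. A row lasts 1/8 s, in which the tool goes at most 62.5 mm and 10.7 degrees, less where a joint would pass 70% of its speed; a pose out of reach is approached as far as the arm can. A call with a gripper value outside its range is refused whole. The fingers move at their own pace and stop on an object; the grip force is fixed at half the most. Time passes only in rows, so rows that repeat a pose let the fingers close. It gives the time, the measured TCP pose, the force, the opening and the grip force at its end, in the units of the state.
- sensors.state(): the state, without advancing time (a new reading comes with each control period).
- imaging.read_camera(name): name is "scene" or "side" or "wrist"; returns a dict with "image" (384x512x3 uint8, blue, green, red), "fov_y" (degrees; the focal length in pixels is half the picture's height over the tangent of half this angle, whatever the lens; pixels are square), "cx", "cy" (the principal point, pixels), "position" and "attitude" of the camera in the world. Camera axes: x right, y up, looking along -z (the intrinsics and any distortion apply to the point x, -y, -z); pixel columns grow to the right and rows downward; lengths in mm; the calibration is good to about 2 mm. A picture is of the moment at which its call begins. There is no depth.
- bot.job_done(): hands the job in; it is judged then, once.
The state is a dict: "time": time; "q": joint angles; "qd": joint speeds; "joint_torque": joint torques, N m; "ee_pos": TCP position; "eef_rot": TCP orientation; "force": force on the tool from outside, world axes, zero at the start; "torque": the same for the moment, N m; "finger_gap": finger opening in mm; "finger_force": force on a finger pad.
Only numpy, scipy, OpenCV 4.12 (cv2) and the standard library are available. Lean on these libraries where they do the work, as an engineer would, in place of code of your own. Each camera call takes 0.05 s, during which the arm holds its last target. There are 200 camera calls.

## Working session

There is one attempt and no reset: what is moved stays moved. The work goes in short steps, Python scripts to look and compute and a tool call to move; the robot and the scene stay as the last step left them, time stands still between calls to the robot, and variables do not carry over. Pictures are saved under pics/ and viewed, at most 10 in all, crops included, and the job is handed in when it is done.

Besides the shell and the picture viewer there is one more tool, called after "Emit:" by a JSON object that holds its "api" and its "payload", one argument or row to a line. drive_tool: Moves the arm, as the interface text tells. Its arguments: {"type":"object","properties":{"commands":{"type":"array"}},"required":["commands"]}

```bash
mkdir -p pics
cat > h.py <<'E'
import numpy as np, cv2
from bench import sensors, imaging, bot
from scipy.spatial.transform import Rotation as R
def cam(n,save=None):
    c=imaging.read_camera(n)
    if save: cv2.imwrite('pics/'+save,c['image'])
    return c
def info(c): return {k:v for k,v in c.items() if k!='image'}
def Rot(c):
    a=np.array(c['attitude'],float)
    return R.from_quat(a).as_matrix() if a.size==4 else a.reshape(3,3)
def f(c): return 192/np.tan(np.radians(c['fov_y'])/2)
def ray(c,u,v):
    d=Rot(c)@np.array([(u-c['cx'])/f(c),-(v-c['cy'])/f(c),-1]); return np.array(c['position'],float),d
def onz(c,u,v,z):
    p,d=ray(c,u,v); return p+d*(z-p[2])/d[2]
def proj(c,P):
    q=(np.atleast_2d(P)-np.array(c['position']))@Rot(c)
    return np.c_[c['cx']+f(c)*q[:,0]/-q[:,2], c['cy']-f(c)*q[:,1]/-q[:,2]]
E
python3 - <<'E'
from h import *
import pickle
d={}
for n in('scene','side','wrist'):
    c=cam(n); d[n]=c; print(n,info(c))
pickle.dump(d,open('c0.pkl','wb'))
cv2.imwrite('pics/a.png',cv2.resize(d['scene']['image'],(800,600),interpolation=cv2.INTER_CUBIC))
cv2.imwrite('pics/b.png',cv2.resize(d['side']['image'],(800,600),interpolation=cv2.INTER_CUBIC))
print(sensors.state())
E
```

```text
scene {'fov_y': 48.66458140777786, 'cx': 255.92121387435884, 'cy': 183.08386806692025, 'position': array([1204.25402398, -486.21287527, 1176.42023584]), 'attitude': array([0.27002339, 0.15209001, 0.48988252, 0.81484423])}
side {'fov_y': 46.182596502988616, 'cx': 247.88051784632412, 'cy': 188.78853107408207, 'position': array([364.60974883, 981.68054734, 953.28461627]), 'attitude': array([-0.02440153,  0.42634429,  0.90340418, -0.03867823])}
wrist {'fov_y': 69.03066077632094, 'cx': 256.99640017498723, 'cy': 191.5983331156396, 'position': array([ 312.89630498, -629.99617047,  383.90328462]), 'attitude': array([-0.0996805 ,  0.06898317, -0.56321778,  0.81736825])}
{'time': 0.15, 'q': array([-1.24030389e+00,  3.79262320e-01,  1.73463334e+00, -2.91308187e-05,
        1.02850825e+00, -3.33054740e-02]), 'qd': array([-0.00098512, -0.00208091, -0.0025054 , -0.00197791, -0.00128547,
        0.00110006]), 'joint_torque': array([ 8.53784422e-05, -7.64109278e+01, -4.34655762e+01,  6.51100371e-02,
        4.09806857e-02, -7.16065551e-05]), 'ee_pos': array([ 248.97473927, -653.93275321,  238.46353951]), 'eef_rot': array([ 9.83500508e-01,  1.80904909e-01, -7.23872824e-05, -3.99311235e-04]), 'force': array([-0.19585664,  0.3729689 ,  0.29050424]), 'torque': array([ 0.02952124, -0.02719872, -0.01881139]), 'finger_force': 0.0, 'finger_gap': 91.30604112050885}
```

View pics/a.png

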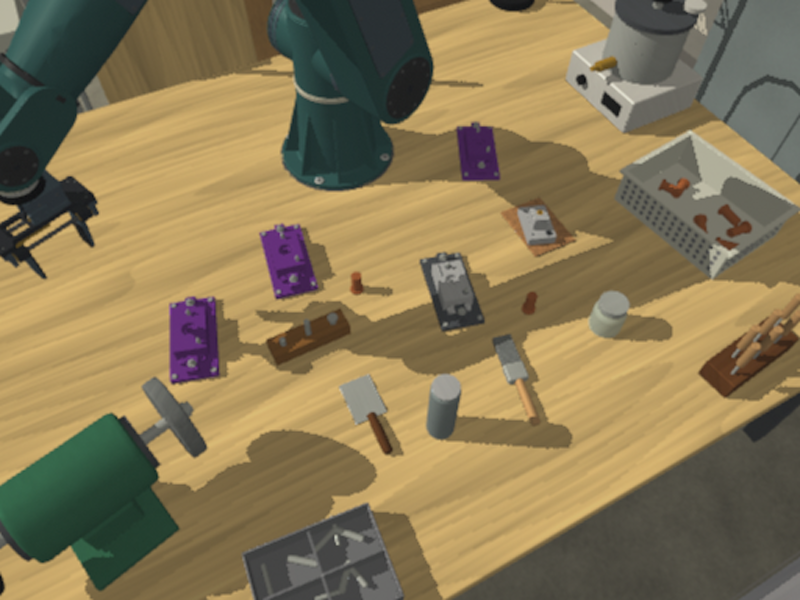

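View pics/b.png

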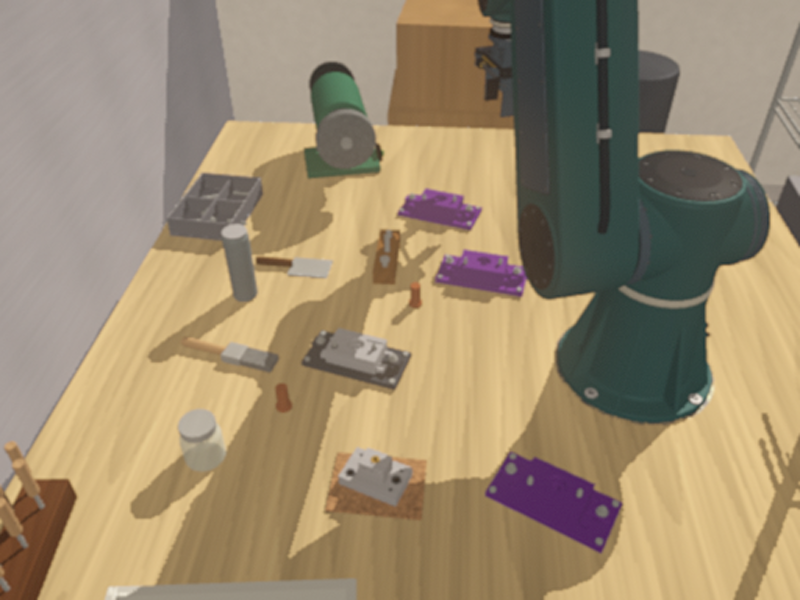

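The scene view shows the aluminium mould at (452,290), the rack at (308,335), and the upper half on the cork at (538,225). The purple plates at (288,262), (193,340) and (478,152) are look-alikes: only the one at (452,290) is bare aluminium on dark steel. I'll confirm it and the pins in one enlarged crop.

Run:
```python
from h import *
import pickle
d=pickle.load(open('c0.pkl','rb'))
def crop(n,x,y,w,h): return cv2.resize(d[n]['image'][y:y+h,x:x+w],(400,300),interpolation=cv2.INTER_CUBIC)
# 80x60 crops (5x)
t=np.vstack([np.hstack([crop('scene',160,182,80,60),crop('scene',254,152,80,60)]),np.hstack([crop('scene',304,114,80,60),crop('side',212,140,80,60)])])
cv2.imwrite('pics/c.png',t)
s=.64
for n,u,v,z in [('scene',308,350,32),('side',386,250,32),('scene',452,290,44),('side',357,355,44),('scene',538,225,25),('side',376,478,25)]:
    print(n,u,v,onz(d[n],u*s,v*s,z).round())
```

```text
scene 308 350 [ 532. -311.   32.]
side 386 250 [ 494. -290.   32.]
scene 452 290 [546.  14.  44.]
side 357 355 [515.  60.  44.]
scene 538 225 [468. 295.  25.]
side 376 478 [454. 313.  25.]
```

View pics/c.png

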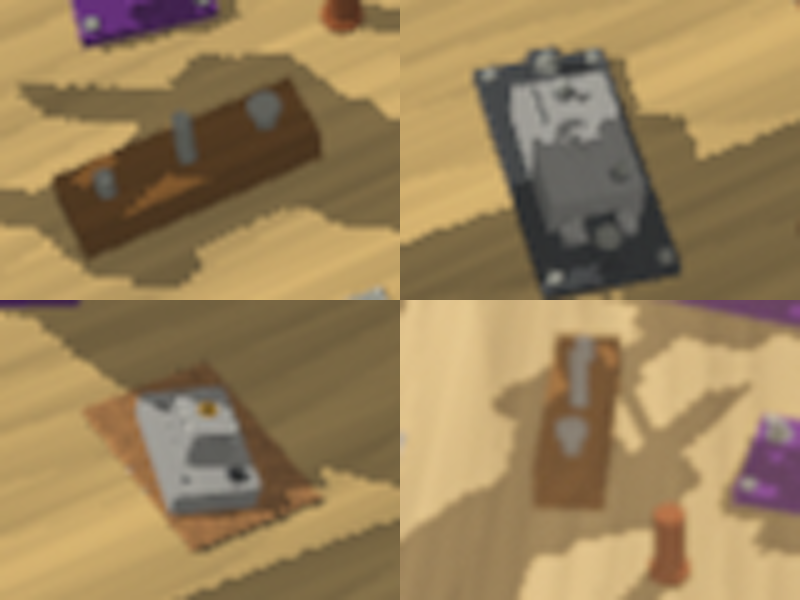

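Run:
```python
from h import *
import pickle
d=pickle.load(open('c0.pkl','rb'))
for n in('scene','side'):
    c=d[n]; print(n,c.keys(),f(c))
    print((proj(c,[[0,0,0],[249,-654,239],[249,-654,214]])/.64).round())
    for g in [(538,20),]: pass
c=d['wrist']
cv2.imwrite('pics/d.png',np.hstack([cv2.resize(c['image'],(400,300))]))
for P in [[532,-311,0],[494,-290,0],[546,14,44],[515,60,44]]: print(proj(d['scene'],P)/.64,proj(d['side'],P)/.64)
```

```text
scene dict_keys(['image', 'fov_y', 'cx', 'cy', 'position', 'attitude']) 424.59468176626143
[[337. 150.]
 [ 59. 248.]
 [ 64. 256.]]
side dict_keys(['image', 'fov_y', 'cx', 'cy', 'position', 'attitude']) 450.327205634729
[[632. 365.]
 [500.  97.]
 [499. 107.]]
[[309.24596417 358.00656528]] [[370.34658972 255.2774477 ]]
[[311.17223646 339.69810683]] [[386.01915019 261.50283579]]
[[451.92596617 290.07150027]] [[343.69462533 337.27806036]]
[[462.85992587 271.66498906]] [[356.90482743 355.13594027]]
```

View pics/d.png

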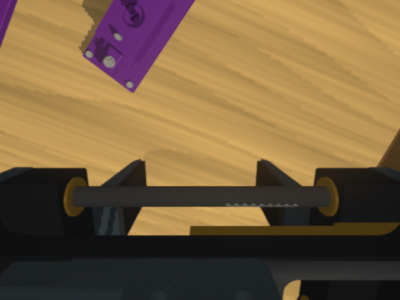

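Mid-rack pin at crop (183,138) stands tallest. The left one (105,183) is short and the right one (263,108) has a wide head, so the middle one is the core pin. I'll work out the camera-in-tool geometry and a viewing pose.

```bash
cat >> h.py <<'E'
import json,os
def cmd(): # commanded pose tracked
    return json.load(open('cmd.json')) if os.path.exists('cmd.json') else {'p':[249.076,-654.201,238.932],'q':[0.9835005,0.1809049,0,0]}
def apply(lin,tw):
    c=cmd(); r=R.from_quat(c['q']); p=np.array(c['p'])+r.apply(np.array(lin)*1000); q=(r*R.from_rotvec(tw)).as_quat()
    json.dump({'p':p.tolist(),'q':q.tolist()},open('cmd.json','w')); return p,q
def plan(p,yaw):
    """tool down, tool y axis along world angle yaw (mod pi); prints linear, twist"""
    c=cmd(); r=R.from_quat(c['q'])
    best=None
    for k in (0,np.pi):
        a=yaw+k; y=np.array([np.cos(a),np.sin(a),0]); z=np.array([0,0,-1.]); M=np.c_[np.cross(y,z),y,z]
        t=(r.inv()*R.from_matrix(M)).as_rotvec()
        if best is None or np.linalg.norm(t)<np.linalg.norm(best): best=t
    print('lin',(r.inv().apply(np.array(p)-c['p'])/1000).round(4),'tw',best.round(4))
E
python3 - <<'E'
from h import *
import pickle
d=pickle.load(open('c0.pkl','rb')); c=d['wrist']; q=cmd(); r=R.from_quat(q['q'])
print('campos tool',r.inv().apply(c['position']-np.array(q['p'])),'\n',r.inv().as_matrix()@Rot(c), r.as_matrix())
sc,sd=d['scene'],d['side']
# rack ends, top face z=32 : scene crop(160,182)+/5 ; pin hole bases
for u,v in [(106,196),(186,163),(264,122)]: print('pinbase',onz(sc,160+u/5,182+v/5,32).round())
for u,v in [(75,70),(205,55),(280,270),(145,295)]: print('plate',onz(sc,254+u/5,152+v/5,12).round())
for u,v in [(85,410-300),(205,360-300),(322,495-300),(195,550-300)]: print('cork',onz(sc,304+u/5,114+v/5,5).round())
E
```

```text
campos tool [ 6.82561142e+01  8.92825821e-02 -1.44971285e+02] 
 [[ 2.28963675e-04  9.70610303e-01  2.40656576e-01]
 [ 9.99999856e-01 -3.39106402e-04  4.16263405e-04]
 [ 4.85637735e-04  2.40656446e-01 -9.70610241e-01]] [[ 0.93454682  0.35584018  0.        ]
 [ 0.35584018 -0.93454682  0.        ]
 [ 0.          0.         -1.        ]]
pinbase [ 500. -350.   32.]
pinbase [ 501. -297.   32.]
pinbase [ 496. -240.   32.]
plate [422.   9.  12.]
plate [452.  97.  12.]
plate [630.  46.  12.]
plate [605. -42.  12.]
cork [382. 254.   5.]
cork [382. 364.   5.]
cork [531. 361.   5.]
cork [531. 249.   5.]
```

Run:
```python
from h import *
plan([500,-380,235],0.0)
```

```text
lin [ 0.3321 -0.167   0.0039] tw [ 0.     0.    -1.207]
```

Emit:
{"api": "drive_tool", "payload": {
  "commands": [
    {"linear": [0.332, -0.167, 0.004], "twist": [0, 0, -1.207], "jaw": 0},
    {"linear": [0.332, -0.167, 0.004], "twist": [0, 0, -1.207], "jaw": 0},
    {"linear": [0.332, -0.167, 0.004], "twist": [0, 0, -1.207], "jaw": 0},
    {"linear": [0.332, -0.167, 0.004], "twist": [0, 0, -1.207], "jaw": 0},
    {"linear": [0.332, -0.167, 0.004], "twist": [0, 0, -1.207], "jaw": 0},
    {"linear": [0.332, -0.167, 0.004], "twist": [0, 0, -1.207], "jaw": 0},
    {"linear": [0.332, -0.167, 0.004], "twist": [0, 0, -1.207], "jaw": 0},
    {"linear": [0.332, -0.167, 0.004], "twist": [0, 0, -1.207], "jaw": 0},
    {"linear": [0.332, -0.167, 0.004], "twist": [0, 0, -1.207], "jaw": 0},
    {"linear": [0.332, -0.167, 0.004], "twist": [0, 0, -1.207], "jaw": 0}
  ]
}}

```text
time: 1.4
ee_pos: [499.5, -380.5, 234.9]
eef_rot: [0.708, 0.706, -0.0, -0.0]
force: [0.3, 0.2, -0.7]
finger_gap: 91.6
finger_force: 0.0
```

Run:
```python
from h import *
import pickle
print(apply([.332,-.167,.004],[0,0,-1.207]))
c=cam('wrist'); pickle.dump(c,open('c1.pkl','wb')); s=sensors.state(); print(s['time'],s['ee_pos'],s['eef_rot'],s['qd'].round(3))
cv2.imwrite('pics/e.png',cv2.resize(c['image'],(800,600),interpolation=cv2.INTER_CUBIC))
print(c['position'],c['attitude'])
```

```text
(array([ 499.92023418, -379.9927394 ,  234.932     ]), array([0.70710091, 0.70711266, 0.        , 0.        ]))
1.45 [ 499.50754577 -380.49561452  234.9201581 ] [ 7.07744042e-01  7.06468945e-01 -2.05542620e-05 -2.99003288e-05] [ 0.002 -0.002 -0.     0.    -0.001 -0.004]
[ 500.26571639 -312.91981855  380.44039995] [-1.21701793e-01 -3.21439753e-04 -1.00512873e-03  9.92566149e-01]
```

View pics/e.png

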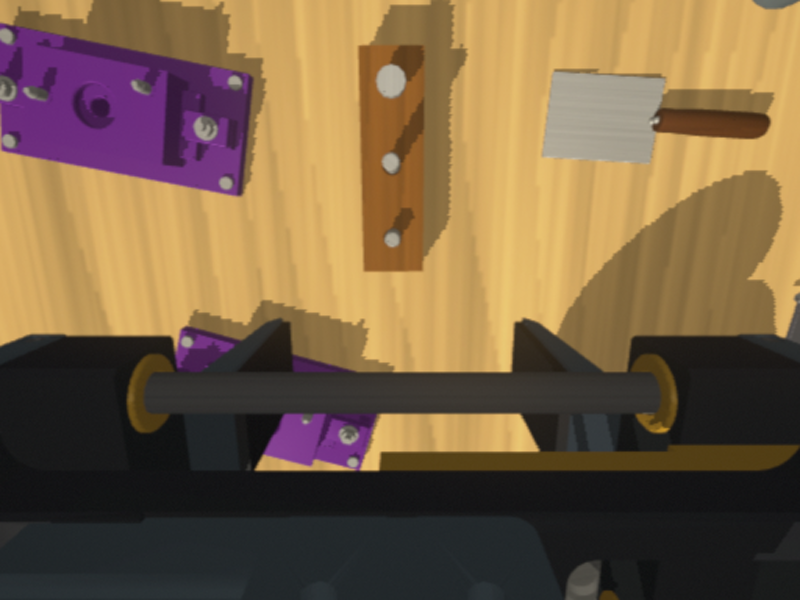

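The wrist view shows the rack with the headed pin at (391,81), the core pin at (391,160) and the short pin at (392,239), all in a vertical row.

Run:
```python
from h import *
import pickle
c=pickle.load(open('c1.pkl','rb')); s=.64
g=cv2.cvtColor(c['image'],cv2.COLOR_BGR2HSV)
m=((g[...,1]<60)&(g[...,2]>110)).astype(np.uint8)
n,l,st,ce=cv2.connectedComponentsWithStats(m[40:170,230:275])
for i in range(1,n):
    if st[i,4]>15: print(st[i],ce[i]+[230,40],[onz(c,*(ce[i]+[230,40]),z).round(1) for z in(51,74)])
for u,v in [(361,46),(423,46),(423,271),(364,271)]: print('rack',onz(c,u*s,v*s,32).round(1))
```

```text
[ 11   1  19  22 306] [249.97385621  51.46732026] [array([ 493.1, -238.8,   51. ]), array([ 493.6, -244. ,   74. ])]
[ 15  58  11  13 109] [250.04587156 103.78899083] [array([ 492.8, -292.9,   51. ]), array([ 493.3, -294.3,   74. ])]
[ 16 109  10   9  69] [250.76811594 152.75362319] [array([ 493.2, -347.9,   51. ]), array([ 493.7, -345.4,   74. ])]
rack [ 471.6 -211.9   32. ]
rack [ 516.2 -211.9   32. ]
rack [ 517.8 -376.    32. ]
rack [ 470.  -375.9   32. ]
```

Emit:
{"api": "drive_tool", "payload": {
  "commands": [
    {"linear": [0.0862, -0.0064, 0.04], "twist": [0, 0, 0], "jaw": 0},
    {"linear": [0.0862, -0.0064, 0.08], "twist": [0, 0, 0], "jaw": 0},
    {"linear": [0.0862, -0.0064, 0.13], "twist": [0, 0, 0], "jaw": 0},
    {"linear": [0.0862, -0.0064, 0.169], "twist": [0, 0, 0], "jaw": 0},
    {"linear": [0.0862, -0.0064, 0.169], "twist": [0, 0, 0], "jaw": 0},
    {"linear": [0.0862, -0.0064, 0.169], "twist": [0, 0, 0], "jaw": 255},
    {"linear": [0.0862, -0.0064, 0.169], "twist": [0, 0, 0], "jaw": 255},
    {"linear": [0.0862, -0.0064, 0.169], "twist": [0, 0, 0], "jaw": 255},
    {"linear": [0.0862, -0.0064, 0.169], "twist": [0, 0, 0], "jaw": 255},
    {"linear": [0.0862, -0.0064, 0.169], "twist": [0, 0, 0], "jaw": 255}
  ]
}}

```text
time: 2.7
ee_pos: [493.6, -293.9, 66.2]
eef_rot: [0.707, 0.707, 0.0, 0.0]
force: [0.6, 0.2, 0.0]
finger_gap: 44.2
finger_force: 0.0
```

Emit:
{"api": "drive_tool", "payload": {
  "commands": [
    {"linear": [0, 0, 0], "twist": [0, 0, 0], "jaw": 255},
    {"linear": [0, 0, 0], "twist": [0, 0, 0], "jaw": 255},
    {"linear": [0, 0, 0], "twist": [0, 0, 0], "jaw": 255},
    {"linear": [0, 0, 0], "twist": [0, 0, 0], "jaw": 255},
    {"linear": [0, 0, 0], "twist": [0, 0, 0], "jaw": 255}
  ]
}}

```text
time: 3.32
ee_pos: [493.3, -293.7, 65.8]
eef_rot: [0.707, 0.707, -0.0, -0.0]
force: [-2.3, -0.7, 0.1]
finger_gap: 11.1
finger_force: 30.0
```

Run:
```python
from h import *
print(apply([0.0862, -0.0064, 0.169],[0,0,0]))
```

```text
(array([ 493.51880191, -293.79284576,   65.932     ]), array([0.70710091, 0.70711266, 0.        , 0.        ]))
```

Run:
```python
from h import *
import pickle
plan([445,51,225],-1.843)
d=pickle.load(open('c0.pkl','rb'))['scene']
for u,v in [(443,430),(357,290),(529,310)]: print(onz(d,u*.64,v*.64,0).round())
print(sensors.state()['q'])
```

```text
lin [ 0.3448 -0.0485 -0.1591] tw [ 0.      0.     -1.2986]
[ 794. -150.    0.]
[ 424. -150.    0.]
[643. 153.   0.]
[-5.77635043e-01  4.49572948e-01  2.03829767e+00 -1.59895969e-04
  6.54255579e-01 -5.77543404e-01]
```

Run:
```python
from h import *
plan([613,4,225],1.2985)
```

```text
lin [ 0.2978  0.1195 -0.1591] tw [ 0.      0.     -1.2985]
```

Emit:
{"api": "drive_tool", "payload": {
  "commands": [
    {"linear": [0, 0, -0.06], "twist": [0, 0, 0], "jaw": 255},
    {"linear": [0.03, 0.01, -0.12], "twist": [0, 0, -0.1], "jaw": 255},
    {"linear": [0.085, 0.035, -0.159], "twist": [0, 0, -0.28], "jaw": 255},
    {"linear": [0.14, 0.056, -0.159], "twist": [0, 0, -0.46], "jaw": 255},
    {"linear": [0.195, 0.078, -0.159], "twist": [0, 0, -0.64], "jaw": 255},
    {"linear": [0.25, 0.1, -0.159], "twist": [0, 0, -0.82], "jaw": 255},
    {"linear": [0.28, 0.115, -0.159], "twist": [0, 0, -1.0], "jaw": 255},
    {"linear": [0.298, 0.12, -0.159], "twist": [0, 0, -1.18], "jaw": 255},
    {"linear": [0.298, 0.12, -0.159], "twist": [0, 0, -1.298], "jaw": 255},
    {"linear": [0.298, 0.12, -0.159], "twist": [0, 0, -1.298], "jaw": 255}
  ]
}}

```text
time: 4.58
ee_pos: [613.6, 4.5, 224.9]
eef_rot: [0.136, 0.991, 0.0, 0.0]
force: [0.0, -1.3, -0.5]
finger_gap: 11.0
finger_force: 30.0
```

Run:
```python
from h import *
import pickle
print(apply([.298,.12,-.159],[0,0,-1.298]))
c=cam('wrist'); pickle.dump(c,open('c2.pkl','wb')); s=sensors.state(); print(s['time'],s['ee_pos'],s['eef_rot'],s['qd'].round(3),s['finger_gap'])
cv2.imwrite('pics/f.png',cv2.resize(c['image'],(800,600),interpolation=cv2.INTER_CUBIC))
```

```text
(array([613.51385044,   4.20914808, 224.932     ]), array([0.13596739, 0.99071331, 0.        , 0.        ]))
4.625 [613.46967486   4.23206657 224.83252894] [ 1.37310619e-01  9.90528036e-01  5.10689795e-05 -4.57045921e-05] [-0.007  0.     0.002  0.     0.001  0.013] 11.572318980005017
```

View pics/f.png

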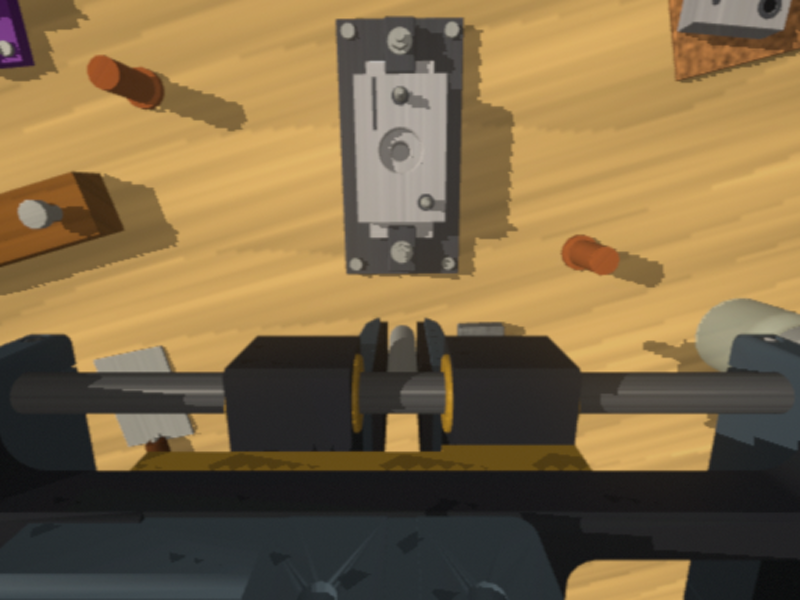

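The wrist view shows the aluminium mould. The dowels are at (400,93), which is the x=-36 one, and (426,201), the +36/+18 one. The bore is at (400,151), so mould +x points down in the image. The held pin is at (402,345).

Run:
```python
from h import *
import pickle
from scipy.optimize import least_squares
c=pickle.load(open('c2.pkl','rb')); s=.64
obs=[((-50,-32,44),(356,73)),((-50,32,44),(446,73)),((50,32,44),(444,222)),((50,-32,44),(358,224)),
((-95,-47,12),(336,20)),((-95,47,12),(463,18)),((95,47,12),(459,273)),((95,-47,12),(346,275)),
((-36,0,58.5),(400,92.5)),((36,18,58.5),(426,200)),((0,0,38),(400,152)),((0,0,44),(402,150))]
P=np.array([o[0] for o in obs],float); U=np.array([o[1] for o in obs],float)*s
def W(x):
    Q=P.copy(); a=x[2]; Q[:,0]=x[0]+P[:,0]*np.cos(a)-P[:,1]*np.sin(a); Q[:,1]=x[1]+P[:,0]*np.sin(a)+P[:,1]*np.cos(a); return Q
r=least_squares(lambda x:(proj(c,W(x))-U).ravel(),[527,28,-.27],loss='soft_l1')
print(r.x,np.degrees(r.x[2])); print(((proj(c,W(r.x))-U)).round(1))
for u,v,z in[(400,151.5,38),(400,92.5,58.5),(426,200,58.5)]: print(onz(c,u*s,v*s,z).round(1))
# dark bore/recess crop & upper right
im=c['image']
cv2.imwrite('pics/g.png',np.hstack([cv2.resize(im[30:155,205:305],(400,500),interpolation=cv2.INTER_CUBIC),cv2.resize(im[195:245,236:276],(400,500),interpolation=cv2.INTER_CUBIC)]))
```

```text
[ 5.22763416e+02  2.94708106e+01 -2.61961192e-01] -15.009270701621075
[[-1.9  1. ]
 [ 0.5  0.3]
 [ 0.5 -0.1]
 [ 0.1 -0.8]
 [-0.7 -0.9]
 [ 0.5 -0.7]
 [-0.4  0.4]
 [-0.1 -0.1]
 [ 0.  -0.6]
 [ 0.7  2. ]
 [ 0.5 -0.1]
 [-0.8  0.7]]
[522.4  29.   38. ]
[488.5  38.6  58.5]
[559.9  37.4  58.5]
```

View pics/g.png

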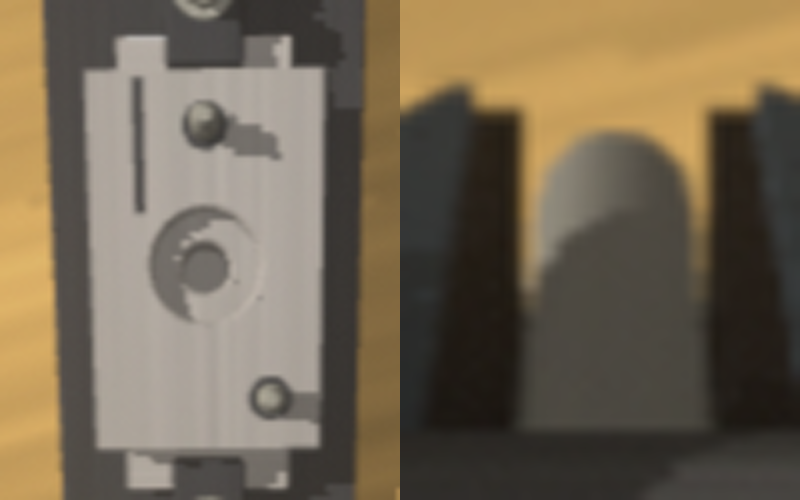

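```bash
cat > fit.py <<'E'
from h import *
from scipy.optimize import least_squares
def fit(c,obs,x0):
    P=np.array([o[0] for o in obs],float); U=np.array([o[1] for o in obs],float)
    def W(x):
        Q=P.copy(); a=x[2]; Q[:,0]=x[0]+P[:,0]*np.cos(a)-P[:,1]*np.sin(a); Q[:,1]=x[1]+P[:,0]*np.sin(a)+P[:,1]*np.cos(a); return Q
    r=least_squares(lambda x:(proj(c,W(x))-U).ravel(),x0,loss='soft_l1',x_scale=[1,1,.01])
    print(r.x.round(4),'\n',(proj(c,W(r.x))-U).round(1).tolist()); return r.x
E
python3 - <<'E'
from fit import *
import pickle
c=pickle.load(open('c2.pkl','rb'))
obs=[((-50,-32,44),(225.8,47.5)),((-50,32,44),(286.8,46.5)),((50,32,44),(285,141.8)),((50,-32,44),(229.5,142)),
((-36,0,58),(256.2,60.5)),((36,18,58),(272.5,129.2)),((0,0,38),(256.2,96.8)),((0,0,44),(256.4,96.3))]
x=fit(c,obs,[522,29,-.26])
st=sensors.state(); r=R.from_quat(st['eef_rot'])
for n,p in [('pinfoot',[0,0,58]),('footfront',[4,0,58]),('tip',[0,0,25])]: print(n,proj(c,st['ee_pos']+r.apply(p)))
plan([x[0],x[1],150],x[2]+np.pi/2)
E
```

```text
[ 5.224841e+02  2.958750e+01 -2.636000e-01] 
 [[0.3, -0.1], [-0.8, 0.3], [-0.3, -0.0], [-0.3, 0.3], [-0.1, -2.1], [0.8, 0.6], [0.3, 0.1], [0.1, 0.1]]
pinfoot [[256.4628246  212.10612102]]
footfront [[256.47372489 207.10733883]]
tip [[256.374312   228.01550715]]
lin [ 0.0945 -0.0001  0.0749] tw [ 0.      0.     -0.0092]
```

Emit:
{"api": "drive_tool", "payload": {
  "commands": [
    {"linear": [0.05, 0, 0.03], "twist": [0, 0, 0], "jaw": 255},
    {"linear": [0.0948, -0.0008, 0.07], "twist": [0, 0, -0.009], "jaw": 255},
    {"linear": [0.0948, -0.0008, 0.1], "twist": [0, 0, -0.009], "jaw": 255},
    {"linear": [0.0948, -0.0008, 0.12], "twist": [0, 0, -0.009], "jaw": 255},
    {"linear": [0.0948, -0.0008, 0.12], "twist": [0, 0, -0.009], "jaw": 255},
    {"linear": [0.0948, -0.0008, 0.12], "twist": [0, 0, -0.009], "jaw": 255}
  ]
}}

```text
time: 5.38
ee_pos: [522.5, 28.8, 105.7]
eef_rot: [0.132, 0.991, 0.0, 0.0]
force: [0.6, -0.6, -0.6]
finger_gap: 10.7
finger_force: 30.0
```

Run:
```python
from h import *
import pickle
print(apply([0.0948, -0.0008, 0.12],[0,0,-.009]))
c=cam('wrist'); pickle.dump(c,open('c3.pkl','wb')); s=sensors.state(); print(s['time'],s['ee_pos'],s['force'])
st=s; r=R.from_quat(st['eef_rot'])
B=[522.48,29.59,38]
print('foot',proj(c,st['ee_pos']+r.apply([0,0,58])),'bore',proj(c,B),proj(c,[522.48,29.59,44]))
cv2.imwrite('pics/i.png',cv2.resize(c['image'][150:250,190:323],(798,600),interpolation=cv2.INTER_CUBIC))
```

```text
(array([522.003483  ,  28.97873932, 104.932     ]), array([0.13150782, 0.99131513, 0.        , 0.        ]))
5.425 [522.68389988  28.85025255 105.90874504] [ 0.24098033 -0.59032195 -1.16302279]
foot [[256.93235069 212.39640146]] bore [[257.7273413  207.92783724]] [[257.74959205 210.24064363]]
```

View pics/i.png

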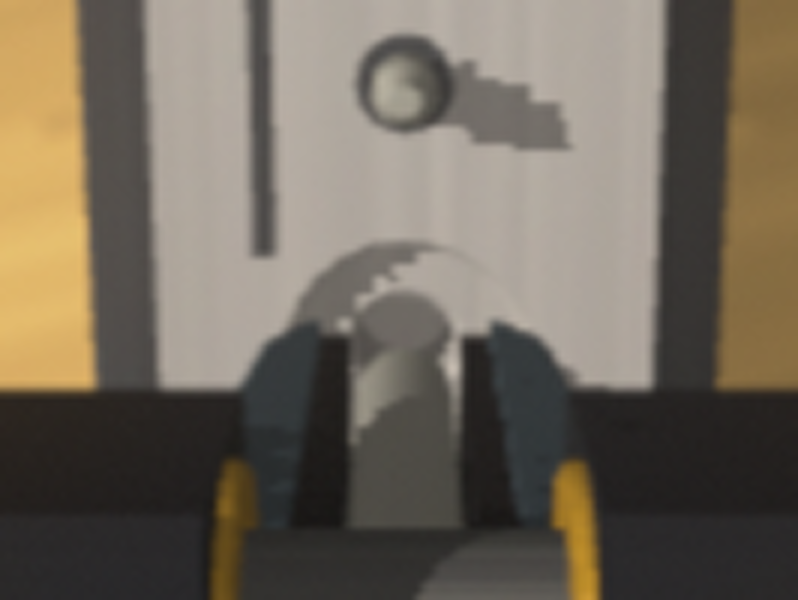

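Emit:
{"api": "drive_tool", "payload": {
  "commands": [
    {"linear": [0.0008, 0, 0.004], "twist": [0, 0, 0], "jaw": 255},
    {"linear": [0.0008, 0, 0.008], "twist": [0, 0, 0], "jaw": 255},
    {"linear": [0.0008, 0, 0.011], "twist": [0, 0, 0], "jaw": 255},
    {"linear": [0.0008, 0, 0.013], "twist": [0, 0, 0], "jaw": 255},
    {"linear": [0.0008, 0, 0.015], "twist": [0, 0, 0], "jaw": 255},
    {"linear": [0.0008, 0, 0.016], "twist": [0, 0, 0], "jaw": 255}
  ]
}}

```text
time: 6.18
ee_pos: [521.2, 29.2, 88.8]
eef_rot: [0.132, 0.991, -0.0, -0.0]
force: [0.1, -1.1, -0.0]
finger_gap: 11.6
finger_force: 30.0
```

Emit:
{"api": "drive_tool", "payload": {
  "commands": [
    {"linear": [0, 0, 0.004], "twist": [0, 0, 0], "jaw": 255},
    {"linear": [0, 0, 0.008], "twist": [0, 0, 0], "jaw": 255},
    {"linear": [0, 0, 0.011], "twist": [0, 0, 0], "jaw": 255},
    {"linear": [0, 0, 0.012], "twist": [0, 0, 0], "jaw": 255},
    {"linear": [0, 0, 0.0125], "twist": [0, 0, 0], "jaw": 255},
    {"linear": [0, 0, 0.0125], "twist": [0, 0, 0], "jaw": 255}
  ]
}}

```text
time: 6.92
ee_pos: [521.3, 29.2, 76.5]
eef_rot: [0.132, 0.991, 0.0, 0.0]
force: [-0.4, -0.2, -0.8]
finger_gap: 11.2
finger_force: 30.0
```

Push on gently for bottom contact.

Emit:
{"api": "drive_tool", "payload": {
  "commands": [
    {"linear": [0, 0, 0.0004], "twist": [0, 0, 0], "jaw": 255},
    {"linear": [0, 0, 0.0008], "twist": [0, 0, 0], "jaw": 255},
    {"linear": [0, 0, 0.001], "twist": [0, 0, 0], "jaw": 255}
  ]
}}

```text
time: 7.3
ee_pos: [521.5, 29.2, 75.8]
eef_rot: [0.132, 0.991, 0.0, 0.0]
force: [-0.6, 0.1, 9.6]
finger_gap: 11.4
finger_force: 30.0
```

Emit:
{"api": "drive_tool", "payload": {
  "commands": [
    {"linear": [0, 0, 0], "twist": [0, 0, 0], "jaw": 0},
    {"linear": [0, 0, 0], "twist": [0, 0, 0], "jaw": 0},
    {"linear": [0, 0, 0], "twist": [0, 0, 0], "jaw": 0},
    {"linear": [0, 0, -0.03], "twist": [0, 0, 0], "jaw": 0},
    {"linear": [0, 0, -0.09], "twist": [0, 0, 0], "jaw": 0},
    {"linear": [0, 0, -0.15], "twist": [0, 0, 0], "jaw": 0},
    {"linear": [0.01, 0.06, -0.15], "twist": [0, 0, 0], "jaw": 0},
    {"linear": [0.02, 0.12, -0.15], "twist": [0, 0, 0], "jaw": 0},
    {"linear": [0.03, 0.18, -0.15], "twist": [0, 0, 0], "jaw": 0},
    {"linear": [0.045, 0.24, -0.15], "twist": [0, 0, 0], "jaw": 0}
  ]
}}

```text
time: 8.55
ee_pos: [540.4, 274.6, 225.5]
eef_rot: [0.132, 0.991, 0.0, 0.0]
force: [0.1, 0.2, 0.3]
finger_gap: 91.2
finger_force: 0.0
```

Emit:
{"api": "drive_tool", "payload": {
  "commands": [
    {"linear": [0, 0.01, 0], "twist": [0, 0, 0], "jaw": 0},
    {"linear": [0, 0.01, 0], "twist": [0, 0, 0], "jaw": 0}
  ]
}}

```text
time: 8.8
ee_pos: [542.8, 282.4, 225.1]
eef_rot: [0.131, 0.991, -0.0, -0.0]
force: [0.6, -0.8, -0.4]
finger_gap: 91.2
finger_force: 0.0
```

Run:
```python
from h import *
import pickle
apply([0.0008,0,.0295],[0,0,0]); apply([.045,.24,-.15],[0,0,0]); print(apply([0,.01,0],[0,0,0]))
c=cam('wrist'); pickle.dump(c,open('c4.pkl','wb')); s=sensors.state(); print(s['time'],s['ee_pos'],s['force'],s['q'])
sc=cam('side')
a=c['image'][0:240,80:400]; b=cv2.resize(sc['image'][195:250,185:275],(266,162),interpolation=cv2.INTER_CUBIC)
cv2.imwrite('pics/j.png',cv2.resize(a,(800,600),interpolation=cv2.INTER_CUBIC))
cv2.imwrite('pics/k.png',cv2.resize(sc['image'][200:260,190:270],(800,600),interpolation=cv2.INTER_CUBIC))
```

```text
(array([542.97048692, 282.2730834 , 225.432     ]), array([0.13150782, 0.99131513, 0.        , 0.        ]))
8.85 [542.76798817 281.55932702 225.09943237] [ 0.47260383 -1.24295615 -0.45172576] [ 4.40467191e-01  2.59458630e-01  1.92498160e+00 -1.52922081e-04
  9.57910130e-01 -8.66437030e-01]
```

View pics/j.png

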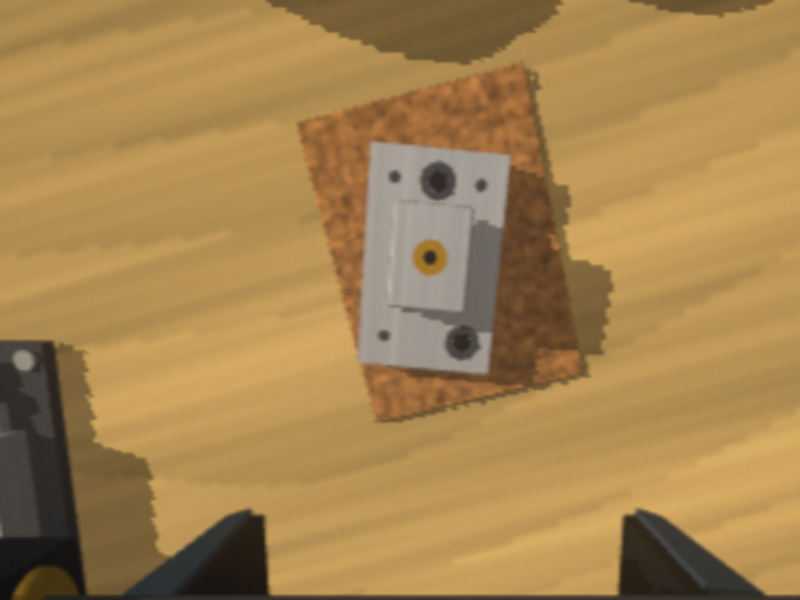

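The wrist view shows the upper half on the cork, with its on-axis dowel hole at (438,181) and its offset one at (461,342), and the boss centre at (430,257). It is nearly aligned with the base already, the same way round. Now fit its pose.

Run:
```python
from fit import *
import pickle
c=pickle.load(open('c4.pkl','rb'))
T=lambda u,v:((u+.5)/2.5-.5+80,(v+.5)/2.5-.5)
obs=[((-50,-32,25),T(371,141)),((-50,32,25),T(510,155)),((50,32,25),T(489,375)),((50,-32,25),T(358,361)),
((-36,0,25),T(438,181)),((36,18,25),T(461,342)),((0,0,57),T(430,257))]
x=fit(c,obs,[457,307,-.3])
print(np.degrees(x[2]))
plan([x[0],x[1],120],x[2]+np.pi/2)
for z in(52.5,): plan([x[0],x[1],z],x[2]+np.pi/2)
```

```text
[ 4.572791e+02  2.996602e+02 -3.524000e-01] 
 [[-0.1, -0.0], [0.2, -0.2], [-0.6, -0.4], [-0.2, 0.4], [0.1, -0.2], [0.4, 0.2], [0.1, 0.2]]
-20.191318900631384
lin [ 0.0873 -0.0056  0.1054] tw [0.     0.     0.0886]
lin [ 0.0873 -0.0056  0.1729] tw [0.     0.     0.0886]
```

View pics/k.png

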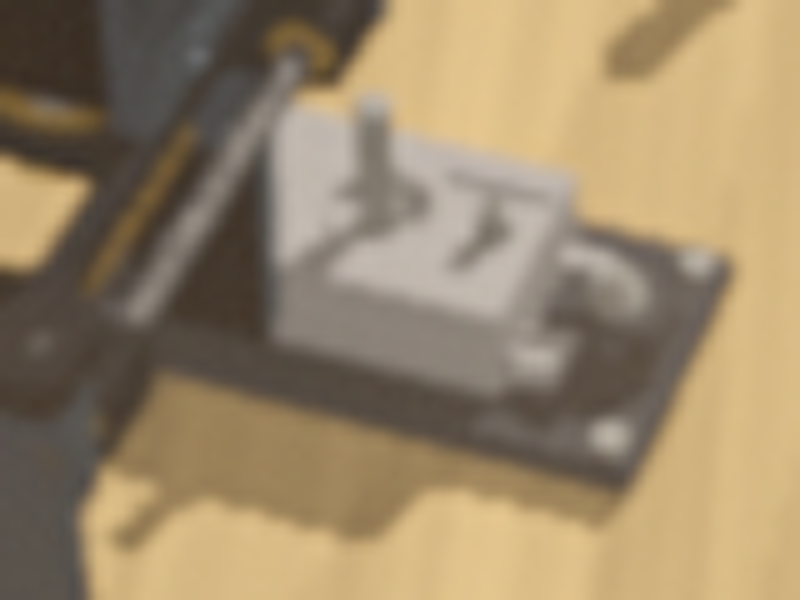

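Emit:
{"api": "drive_tool", "payload": {
  "commands": [
    {"linear": [0.045, -0.003, 0.05], "twist": [0, 0, 0.0886], "jaw": 0},
    {"linear": [0.0873, -0.0056, 0.09], "twist": [0, 0, 0.0886], "jaw": 0},
    {"linear": [0.0873, -0.0056, 0.13], "twist": [0, 0, 0.0886], "jaw": 0},
    {"linear": [0.0873, -0.0056, 0.16], "twist": [0, 0, 0.0886], "jaw": 0},
    {"linear": [0.0873, -0.0056, 0.173], "twist": [0, 0, 0.0886], "jaw": 0},
    {"linear": [0.0873, -0.0056, 0.173], "twist": [0, 0, 0.0886], "jaw": 0},
    {"linear": [0.0873, -0.0056, 0.173], "twist": [0, 0, 0.0886], "jaw": 255},
    {"linear": [0.0873, -0.0056, 0.173], "twist": [0, 0, 0.0886], "jaw": 255},
    {"linear": [0.0873, -0.0056, 0.173], "twist": [0, 0, 0.0886], "jaw": 255},
    {"linear": [0.0873, -0.0056, 0.173], "twist": [0, 0, 0.0886], "jaw": 255}
  ]
}}

```text
time: 10.15
ee_pos: [457.3, 299.7, 52.7]
eef_rot: [0.175, 0.985, 0.0, 0.0]
force: [-0.1, -0.1, 1.3]
finger_gap: 53.7
finger_force: 0.0
```

Emit:
{"api": "drive_tool", "payload": {
  "commands": [
    {"linear": [0, 0, 0], "twist": [0, 0, 0], "jaw": 255},
    {"linear": [0, 0, 0], "twist": [0, 0, 0], "jaw": 255},
    {"linear": [0, 0, 0], "twist": [0, 0, 0], "jaw": 255},
    {"linear": [0, 0, 0], "twist": [0, 0, 0], "jaw": 255}
  ]
}}

```text
time: 10.65
ee_pos: [457.2, 299.6, 52.4]
eef_rot: [0.175, 0.985, -0.0, -0.0]
force: [-1.4, -0.9, 1.1]
finger_gap: 33.8
finger_force: 30.0
```

Run:
```python
from fit import *
import pickle
print(apply([0.0873, -0.0056, 0.173],[0,0,.0886]))
c=pickle.load(open('c2.pkl','rb')); d=.375
o=[((-50,-32,44),(225.8,47.5)),((-50,32,44),(286.8,46.5)),((50,32,44),(285,141.8)),((50,-32,44),(229.5,142)),((0,0,38),(256.2,96.8)),((0,0,44),(256.4,96.3))]
fit(c,[(p,(u-d,v-d)) for p,(u,v) in o],[522,29,-.26])
o+=[((-36,0,56),(256.2,60.5)),((36,18,56),(272.5,129.2))]
x=fit(c,[(p,(u-d,v-d)) for p,(u,v) in o],[522,29,-.26])
print(sensors.state()['finger_force'],sensors.state()['finger_gap'])
plan([x[0],x[1],150],x[2]+np.pi/2)
```

```text
(array([457.22997708, 299.62862927,  52.432     ]), array([0.1752797 , 0.98451868, 0.        , 0.        ]))
[ 5.219361e+02  2.943430e+01 -2.626000e-01] 
 [[0.3, -0.2], [-0.7, 0.1], [-0.2, -0.1], [-0.1, 0.3], [0.4, -0.0], [0.2, 0.0]]
[ 5.219927e+02  2.930610e+01 -2.637000e-01] 
 [[0.3, -0.2], [-0.7, 0.2], [-0.3, -0.0], [-0.3, 0.3], [0.3, 0.1], [0.1, 0.1], [-0.1, -1.7], [0.7, 0.5]]
29.999659024178982 33.84000406228986
lin [-0.1541 -0.2314 -0.0976] tw [ 0.      0.     -0.0887]
```

Emit:
{"api": "drive_tool", "payload": {
  "commands": [
    {"linear": [0, 0, -0.03], "twist": [0, 0, 0], "jaw": 255},
    {"linear": [0, 0, -0.075], "twist": [0, 0, 0], "jaw": 255},
    {"linear": [0, 0, -0.113], "twist": [0, 0, 0], "jaw": 255},
    {"linear": [-0.025, -0.038, -0.113], "twist": [0, 0, -0.03], "jaw": 255},
    {"linear": [-0.055, -0.083, -0.113], "twist": [0, 0, -0.06], "jaw": 255},
    {"linear": [-0.085, -0.128, -0.113], "twist": [0, 0, -0.0887], "jaw": 255},
    {"linear": [-0.115, -0.173, -0.113], "twist": [0, 0, -0.0887], "jaw": 255},
    {"linear": [-0.14, -0.21, -0.113], "twist": [0, 0, -0.0887], "jaw": 255},
    {"linear": [-0.154, -0.2313, -0.113], "twist": [0, 0, -0.0887], "jaw": 255},
    {"linear": [-0.154, -0.2313, -0.113], "twist": [0, 0, -0.0887], "jaw": 255}
  ]
}}

```text
time: 11.9
ee_pos: [521.9, 28.0, 165.2]
eef_rot: [0.133, 0.991, -0.0, -0.0]
force: [1.1, 1.1, -3.8]
finger_gap: 33.8
finger_force: 30.0
```

Run:
```python
from fit import *
import pickle
print(apply([-0.154,-0.2313,-.113],[0,0,-.0887]))
c=cam('wrist'); pickle.dump(c,open('c5.pkl','wb')); s=sensors.state(); print(s['time'],s['ee_pos'],s['eef_rot'],s['force'],s['torque'],s['finger_gap'])
# held plate top should appear: predict its front (-50) edge corners and hole vs image
r=R.from_quat(s['eef_rot'])
zt=52.4-25
P=[[50,-32,zt],[50,32,zt],[36,0,zt]]  # tool frame: tool x = -mould x, tool y = mould y
print(proj(c,[s['ee_pos']+r.apply(p) for p in P]))
g=cv2.cvtColor(c['image'],cv2.COLOR_BGR2GRAY)
print(g[130:240:3,200:320:5])
```

```text
(array([521.93820762,  29.3907065 , 165.432     ]), array([0.13145825, 0.99132171, 0.        , 0.        ]))
11.95 [521.6674825   28.89795113 165.10952387] [ 1.32198672e-01  9.91223174e-01 -7.84684707e-06 -3.62136024e-04] [-0.55656091 -0.19667255 -2.69993562] [ 0.08501766 -0.11406675 -0.01390193] 33.47580637025448
[[206.06695659 149.58307612]
 [310.06008924 149.52423127]
 [258.05417694 172.00947493]]
[[175 177 177  83  80  80  82 177 180 178  79  79  78  76 115 118 179  58
   59  67  80 120 120 155]
 [177 175 174  84  81  81  82 178 181 181  78  78  78  75 115 116 176  59
   58  78  80 119 119 128]
 [174 174 174  84  81  81  82 174 177 178 168 111 110 110 122 123 155  58
   59  78  79 118 119 184]
 [173 173 173  85  82  86 107 117 119 119 118 118 117 106 118 126 126 107
   89  77  79 120 119 158]
 [173 173 174  85  82 159 173 174 151 175 171 175 172 172 176 176 172 170
  172  61  63 115 114 147]
 [174 172 170  87  82 158 172 174 109 175 171 174 172 173 176 176 172 170
  171  58  58 112 111 169]
 [170 170 125 108 109 119 122 122 109 122 122 122 120 121 122 122 120 120
  121 103 103 11
[... 2341 characters left out ...]
26  59  57  40  66 139 108 124 122 126 167 173 169 167 165 165 166
   37  68  56  57  93 101]
 [182  58  49  47  33  48 107 106 109 108 108 161 172 169 166 164 164 167
   37  47  46  47  51 106]
 [137  47  46  45  31  42 107 106 109 108 108 106 109 112 165 163 164 166
   37  32  47  46  46 107]
 [ 46  45  45  44  30  40 107 106 109 108 107 107 108 108 120 158 160 164
   35  31  46  45  45  53]
 [ 44  44  44  37  28  39 106 105 109 108 107 106 109 107 106 104 105 139
   34  29  42  45  45  46]
 [ 43  44  45  29  27  35 106 105 109 107 106  89  95 106 105 104 105 105
   28  28  37  44  44  49]
 [ 42  42  42  40  40  41  60  65  67  65  60  59  58  63  66  66  65  66
   49  47  48  50  49  50]]
```

Emit:
{"api": "drive_tool", "payload": {
  "commands": [
    {"linear": [0, 0, 0.02], "twist": [0, 0, 0], "jaw": 255},
    {"linear": [0, 0, 0.032], "twist": [0, 0, 0], "jaw": 255},
    {"linear": [0, 0, 0.036], "twist": [0, 0, 0], "jaw": 255},
    {"linear": [0, 0, 0.039], "twist": [0, 0, 0], "jaw": 255}
  ]
}}

```text
time: 12.45
ee_pos: [522.0, 29.7, 126.4]
eef_rot: [0.131, 0.991, 0.0, 0.0]
force: [1.0, 0.3, -3.1]
finger_gap: 34.1
finger_force: 30.0
```

Emit:
{"api": "drive_tool", "payload": {
  "commands": [
    {"linear": [0, 0, 0.01], "twist": [0, 0, 0], "jaw": 255},
    {"linear": [0, 0, 0.018], "twist": [0, 0, 0], "jaw": 255},
    {"linear": [0, 0, 0.0195], "twist": [0, 0, 0], "jaw": 255},
    {"linear": [0, 0, 0.0205], "twist": [0, 0, 0], "jaw": 255},
    {"linear": [0, 0, 0.0215], "twist": [0, 0, 0], "jaw": 255},
    {"linear": [0, 0, 0.0225], "twist": [0, 0, 0], "jaw": 255}
  ]
}}

```text
time: 13.2
ee_pos: [522.1, 29.4, 104.1]
eef_rot: [0.131, 0.991, 0.0, 0.0]
force: [-0.1, -1.2, -3.2]
finger_gap: 33.5
finger_force: 30.0
```

Emit:
{"api": "drive_tool", "payload": {
  "commands": [
    {"linear": [0, 0, 0.001], "twist": [0, 0, 0], "jaw": 255},
    {"linear": [0, 0, 0.002], "twist": [0, 0, 0], "jaw": 255},
    {"linear": [0, 0, 0.003], "twist": [0, 0, 0], "jaw": 255}
  ]
}}

```text
time: 13.58
ee_pos: [522.0, 29.4, 100.9]
eef_rot: [0.131, 0.991, 0.0, 0.0]
force: [-0.2, -0.1, -3.5]
finger_gap: 34.0
finger_force: 30.0
```

Run:
```python
from h import *
s=sensors.state(); print(s['time'],s['ee_pos'],s['force'],s['torque'])
```

```text
13.575 [521.96002026  29.39476611 100.88010567] [-0.23436613 -0.1151281  -3.52353098] [ 0.03591306 -0.1386749  -0.01199441]
```

Already past the taper with no contact force. Carry on.

Emit:
{"api": "drive_tool", "payload": {
  "commands": [
    {"linear": [0, 0, 0.001], "twist": [0, 0, 0], "jaw": 255},
    {"linear": [0, 0, 0.002], "twist": [0, 0, 0], "jaw": 255},
    {"linear": [0, 0, 0.003], "twist": [0, 0, 0], "jaw": 255}
  ]
}}

```text
time: 13.95
ee_pos: [522.0, 29.4, 97.9]
eef_rot: [0.131, 0.991, -0.0, 0.0]
force: [0.2, 0.5, -3.1]
finger_gap: 33.6
finger_force: 30.0
```

Emit:
{"api": "drive_tool", "payload": {
  "commands": [
    {"linear": [0, 0, 0.002], "twist": [0, 0, 0], "jaw": 255},
    {"linear": [0, 0, 0.0035], "twist": [0, 0, 0], "jaw": 255},
    {"linear": [0, 0, 0.005], "twist": [0, 0, 0], "jaw": 255}
  ]
}}

```text
time: 14.32
ee_pos: [521.9, 29.4, 92.8]
eef_rot: [0.131, 0.991, 0.0, -0.0]
force: [1.0, -0.2, -3.0]
finger_gap: 33.9
finger_force: 30.0
```

Emit:
{"api": "drive_tool", "payload": {
  "commands": [
    {"linear": [0, 0, 0.0005], "twist": [0, 0, 0], "jaw": 255},
    {"linear": [0, 0, 0.001], "twist": [0, 0, 0], "jaw": 255},
    {"linear": [0, 0, 0.0013], "twist": [0, 0, 0], "jaw": 255}
  ]
}}

```text
time: 14.7
ee_pos: [522.0, 29.4, 91.6]
eef_rot: [0.131, 0.991, 0.0, 0.0]
force: [-0.9, 0.4, -3.8]
finger_gap: 33.9
finger_force: 30.0
```

Emit:
{"api": "drive_tool", "payload": {
  "commands": [
    {"linear": [0, 0, 0.0003], "twist": [0, 0, 0], "jaw": 255},
    {"linear": [0, 0, 0.0003], "twist": [0, 0, 0], "jaw": 255}
  ]
}}

```text
time: 14.95
ee_pos: [522.0, 29.4, 91.4]
eef_rot: [0.131, 0.991, 0.0, 0.0]
force: [-1.5, -0.5, -1.5]
finger_gap: 33.8
finger_force: 30.0
```

Emit:
{"api": "drive_tool", "payload": {
  "commands": [
    {"linear": [0, 0, 0.0003], "twist": [0, 0, 0], "jaw": 255},
    {"linear": [0, 0, 0.0003], "twist": [0, 0, 0], "jaw": 255}
  ]
}}

```text
time: 15.2
ee_pos: [522.0, 29.4, 91.4]
eef_rot: [0.131, 0.991, -0.0, -0.0]
force: [-3.7, -0.6, 6.7]
finger_gap: 33.7
finger_force: 30.0
```

Emit:
{"api": "drive_tool", "payload": {
  "commands": [
    {"linear": [0, 0, 0.0002], "twist": [0, 0, 0], "jaw": 255},
    {"linear": [0, 0, 0.0002], "twist": [0, 0, 0], "jaw": 255}
  ]
}}

```text
time: 15.45
ee_pos: [522.0, 29.4, 91.4]
eef_rot: [0.131, 0.991, -0.0, -0.0]
force: [-5.8, -0.0, 11.4]
finger_gap: 34.0
finger_force: 30.0
```

Emit:
{"api": "drive_tool", "payload": {
  "commands": [
    {"linear": [0, 0, 0.0002], "twist": [0, 0, 0], "jaw": 255},
    {"linear": [0, 0, 0.00025], "twist": [0, 0, 0], "jaw": 255},
    {"linear": [0, 0, 0.00025], "twist": [0, 0, 0], "jaw": 255}
  ]
}}

```text
time: 15.82
ee_pos: [522.0, 29.4, 91.4]
eef_rot: [0.131, 0.991, -0.0, -0.0]
force: [-8.4, -0.5, 17.6]
finger_gap: 34.1
finger_force: 30.0
```

Run:
```python
from h import *
c=cam('side'); s=sensors.state(); print(s['time'],s['ee_pos'],s['eef_rot'],s['force'],s['torque'])
c=cam('side'); s=sensors.state(); print(s['time'],s['force'],s['finger_force'])
```

```text
15.875 [522.00067515  29.40675982  91.377993  ] [ 1.31445632e-01  9.91323372e-01 -2.00278567e-05 -1.31038452e-04] [-8.64835664 -0.79626899 17.94794934] [-0.05570598  1.20992993 -0.01482077]
15.925 [-7.08608355 -0.78029399 17.53649258] 29.99971691519022
```

```bash
python3 -c "
from bench import bot; print(bot.job_done())"
```

```text
the job is handed in; nothing more can be done
None
```

The core pin stands home in the bore, and the upper half is closed on the dowels the right way round. It is still gripped and pressed down with about 20 N, and the job was handed in at about 16 s; I judged it flush from the closing height and forces rather than a final close-up picture.

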